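Load the bead kiln with its firing rods

ROBOT

A 6-joint arm with a two-finger parallel gripper is mounted at the origin on a cart in front of the work surface, level with it; the furniture and walls round the work are solid. World frame = base frame: x ahead of the robot, y to its left, z up, the work surface at z = 0. Lengths are in mm, angles in rad, forces in N, time in s.
With the tool pointing down it reaches from about 350 to 975 mm from the base axis. Payload 7.1 kg.
Tool frame: the origin (TCP) lies where the fingers leave the gripper's body, on its centre line; the fingertips stand 80 mm ahead of it and the grasp point (between the pads) lies 61 mm ahead of it; y points along the fingers, x is the direction in which the jaws open and shut, and the axes are right-handed (so a half turn about y gives the same grasp; the last joint's range is limited). The gripper opens to 88 mm and grips with 3 to 60 N. Pads are 20 mm wide; open, the fingers measure 115 mm over their backs; the gripper's body (75 mm by 178 mm) begins 61 mm behind the grasp point.
Start: joints at [1.213, 0.423, 1.63, -0, 1.089, -0.019], TCP at [207.69, 589.466, 302.675] pointing down, gripper open.
Joint ranges: [-3, 3], [-0.9, 2.11], [0.09, 2.58], [-1.31, 4.45], [0.11, 2.69], [-2.54, 2.54]. Speed limits (rad/s): [2.39, 2.39, 3.01, 3.14, 3.14, 3.14].

INTERFACE

Orientations are given as a 3x3 rotation matrix whose columns are the frame's x, y, z axes.
In Python, from bench import env gives the robot as it stands. Calls block until the motion is done:
- env.movep(position, orientation): joint-space move of the TCP to a pose.
- env.line_to(position, orientation=None, feed=150, threshold=None): straight line of the TCP; orientation=None keeps the orientation; feed is the mean speed in mm/s. With threshold (N) it stops when the force on the tool has changed by that much, and returns True; else False.
- env.move_j(angles): joint-space move.
- env.open_gripper() and env.gripper_close(strength=None): open the fingers fully, or close them until they stop; strength is the grip in N (None keeps the last).
- env.pause(seconds).
- env.inverse_kinematics(position, orientation): joint angles nearest the present ones, or None.
- env.get_image(name): name is "scene" or "side" or "wrist"; returns a dict with "img" (420x560x3 uint8, red, green, blue), "fx", "fy", "cx", "cy" (pixels), "eye" and "attitude" of the camera in the world. Camera axes: x right, y up, looking along -z (the intrinsics and any distortion apply to the point x, -y, -z); pixel columns grow to the right and rows downward; lengths in mm; the calibration is good to about 2 mm. A picture is of the moment at which its call begins. There is no depth.
A pose or a line that the arm cannot do raises env.Unreachable and nothing moves.
- env.sign_off(): hands the job in, once; it reports no verdict.
Readings, each from a call of its own:
- env.current_t(): time.
- env.current_joint_positions(): joint angles.
- env.current_joint_velocities(): joint speeds.
- env.current_joint_efforts(): joint torques, N m.
- env.current_tool_pos(): TCP position.
- env.current_ee_rot(): TCP orientation.
- env.current_contact_force(): force on the tool from outside, world axes, zero at the start.
- env.current_torque(): the same for the moment, N m.
- env.current_grip_width(): finger opening in mm.
Only numpy, scipy, OpenCV 4.12 (cv2) and the standard library are available. Lean on these libraries where they do the work, as an engineer would, in place of code of your own. Each camera call takes 0.05 s, during which the arm holds its last target. There are 200 camera calls.

TASK

Get the bead kiln ready for firing: lower its front door all the way, draw the hearth out to its stop and lay every bead rod that is lying on the bench across the rack, one rod to a pair of opposite notches, lowered until both ends rest on the notch bottoms. Then slide the hearth fully home and close the door. Leave the kidney, the ring cutter and the stamp where they are.

Things in the scene. Friction and masses are not known exactly. Their poses are not given: they have to be found in the camera images.
- kiln: Small grey sheet-steel bead kiln fixed on the worktop, 222 mm deep, 172 wide, roof 118 high (control strip at the back of the roof to 145), open only at its sloping front, behind the door. Origin: centre of the underside, z up; its front is to its -x (the heading differs from start to start), y along the front. The roof's front edge is at x = -63 mm.
- door_handle (a point): Middle of the door's round wooden handle bar, 12 mm thick, 100 long, level and parallel to the hinge, on two thin legs 80 mm apart; 140 mm from the hinge line, 35 beyond the door's free edge. Door shut: 149 mm above the worktop, 45 in front of the kiln's centre, free above the roof. Door down: 28 mm above the worktop. The bar may turn between the fingers.
- door_hinge (a point): Middle of the door's hinge line along the kiln's bottom front edge, 115 mm in front of the kiln's centre, 28 mm above the worktop. Fixed; axes as the kiln's: -x out of the front, y along the hinge, z up.
- door (a joint): Angle of the kiln's drop-down door, rad: 0 shut (leaning back 30 degrees on the sloping front, held by its own weight), 0.524 upright, 2.094 fully down (level, inner face up). 172 mm wide, 105 from hinge to free edge, 18 thick, 0.45 kg; about 3 N at the handle. Let go, it falls slowly to whichever side it leans.
- hearth (a joint): How far the hearth (steel tray with the bead rack) is drawn out of the kiln's front, m: 0 fully home, 0.175 at its outer stop, above the lowered door. Takes about 2 N and stays where it is left. It must come out only with the door down.
- hearth_knob (a point): Middle of the white upright round knob at the middle of the hearth's front edge, 14 mm thick, 57 mm above the worktop; the knob ends 10 mm higher, the tray floor is 20 mm lower. Hearth home: 84 mm in front of the kiln's centre, 21 mm in front of the roof's edge; reach it from straight above or leaning a little, from the kiln's front side.
- rack (a point): Centre of the hearth's floor, 37 mm above the worktop; moves with the hearth; axes as the kiln's: -x out of the front, y across (along a seated rod), z up. On the floor stand two white notched plates, 10 mm thick, across y = -56 and +56 mm, 50 mm high, with four pairs of notches at x = -44, -8, 28 and 64 mm. Between the plates is only the floor.
- notch0 (a point): The front pair of notches: where a rod's middle lies when both its ends rest on the notch bottoms, 34 mm above the hearth's floor, midway between the plates; moves with the hearth, axes as the rack's; the other pairs lie 36, 72 and 108 mm further along +x. A notch is 13.5 mm wide, flat-bottomed; from 12 mm above its bottom it widens at 45 degrees to 31 mm at the top, 9 mm higher.
- rod0: Firing rod with square clay beads fixed on it (two 11 mm beads a side); absent in some starts. White ceramic rod 10 mm thick, 138 long, along its own y, same either way round; origin at its middle. Beads 22 mm square from 22 to 44 mm either side of the middle; the middle 44 mm is bare for the fingers, the last 25 mm at each end bare for the notches. 60 g. Lies on the bench, axis 11 to 14 mm up.
- rod1: Firing rod with square clay beads fixed on it (one 22 mm bead a side); absent in some starts. White ceramic rod 10 mm thick, 138 long, along its own y, same either way round; origin at its middle. Beads 22 mm square from 22 to 44 mm either side of the middle; the middle 44 mm is bare for the fingers, the last 25 mm at each end bare for the notches. 60 g. Lies on the bench, axis 11 to 14 mm up.
- rod2: Firing rod with square clay beads fixed on it (three 7 mm beads a side); absent in some starts. White ceramic rod 10 mm thick, 138 long, along its own y, same either way round; origin at its middle. Beads 22 mm square from 22 to 44 mm either side of the middle; the middle 44 mm is bare for the fingers, the last 25 mm at each end bare for the notches. 60 g. Lies on the bench, axis 11 to 14 mm up.
- rod3: Firing rod with square clay beads fixed on it (one 14 mm and one 7 mm bead a side); absent in some starts. White ceramic rod 10 mm thick, 138 long, along its own y, same either way round; origin at its middle. Beads 22 mm square from 22 to 44 mm either side of the middle; the middle 44 mm is bare for the fingers, the last 25 mm at each end bare for the notches. 60 g. Lies on the bench, axis 11 to 14 mm up.
- kidney: Bystander: red rubber kidney, 52x100x8 mm, lying beyond the banding wheel on the left; origin under its middle.
- cutter: Bystander: metal ring cutter, 67 mm across, 22 mm high, standing at the right by the vice; origin under its middle.
- stamp: Bystander: turned wooden stamp, 33 mm across, 62 mm high, standing beside the rods on the left; origin under its middle.

How it is judged:
By the outcome, as a careful person would: the job done as asked, in the order asked, and still so for the second after the job is handed in, with the robot touching nothing.
Of rod0, rod1, rod2, rod3 only 2 to 4 are there at a start; the rules pass over those that are not, and their reading is None.
At some moment in a run one of rod0, rod1, rod2, rod3 may be knocked a few centimetres aside while the robot is not near it.
Once in a run the grip may slacken for a moment while it holds something.
It also fails if it takes over 210 s, if anything falls off the work surface, if the arm or the gripper's body presses on something with over 40 N, if the wrist force passes 120 N, or if a joint passes its speed limit or range.

## Working session

There is one attempt and no reset: what is moved stays moved. The work goes in short steps, each a Python script; the robot and the scene stay as the last script left them, time stands still between calls to the robot, and variables do not carry over. Pictures are saved under pics/ and viewed, about 12 in all and at most 16, crops included, and the job is handed in when it is done.

```bash
ls; mkdir -p pics; cat > h.py <<'E'
import numpy as np, cv2
from bench import env
def save(cam,fn):
    d=env.get_image(cam); cv2.imwrite('pics/'+fn,d['img'][:,:,::-1]); np.save('pics/'+fn[:-4]+'.npy',d,allow_pickle=True); return d
def ray(d,u,v):
    a=np.array([(u-d['cx'])/d['fx'],-(v-d['cy'])/d['fy'],-1.0]); return np.array(d['eye']),np.array(d['attitude'])@a
def onplane(d,u,v,z):
    e,r=ray(d,u,v); return e+r*(z-e[2])/r[2]
def proj(d,p):
    q=np.array(d['attitude']).T@(np.array(p)-np.array(d['eye'])); return np.array([d['cx']+d['fx']*q[0]/-q[2],d['cy']+d['fy']*(-q[1])/-q[2]])
def load(fn): return np.load('pics/'+fn,allow_pickle=True).item()
E
python3 - <<'E'
from h import *
for c in ['scene','side','wrist']:
    d=save(c,c+'0.png'); print(c,{k:np.round(v,3).tolist() for k,v in d.items() if k!='img'})
print(env.current_ee_rot())
E
```

```text
pics
scene {'fx': 420.311, 'fy': 420.311, 'cx': 279.55, 'cy': 208.734, 'eye': [82.459, -436.589, 758.224], 'attitude': [[0.687, 0.497, -0.53], [-0.727, 0.483, -0.488], [0.013, 0.721, 0.693]]}
side {'fx': 433.964, 'fy': 433.964, 'cx': 278.141, 'cy': 215.288, 'eye': [350.384, -917.404, 809.974], 'attitude': [[0.967, 0.168, -0.191], [-0.254, 0.565, -0.785], [-0.024, 0.808, 0.589]]}
wrist {'fx': 302.804, 'fy': 302.804, 'cx': 284.991, 'cy': 208.573, 'eye': [135.289, 614.413, 384.514], 'attitude': [[0.333, -0.905, -0.267], [0.943, 0.318, 0.096], [-0.002, -0.284, 0.959]]}
[[ 3.32331104e-01 -4.08921545e-04 -9.43162696e-01]
 [ 9.43161996e-01 -1.14898565e-03  3.32331355e-01]
 [-1.21957785e-03 -9.99999256e-01  3.83559172e-06]]
```

View pics/scene0.png

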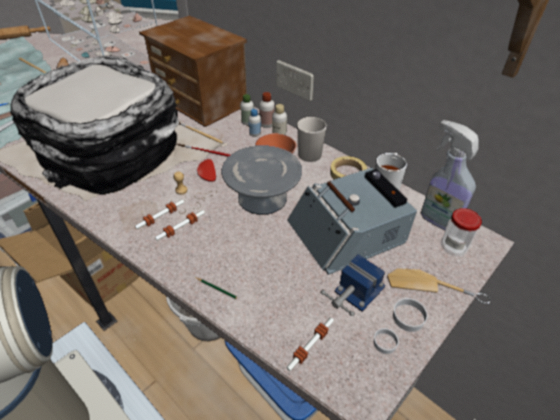

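View pics/side0.png

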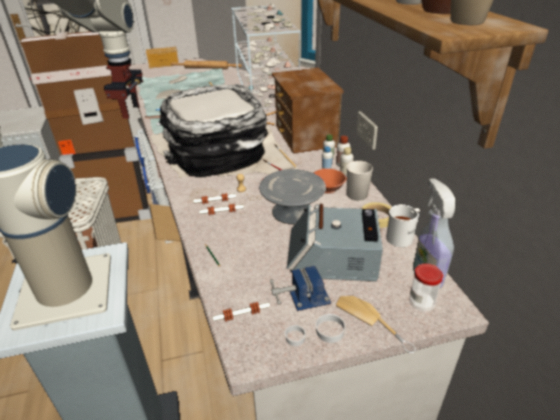

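View pics/wrist0.png

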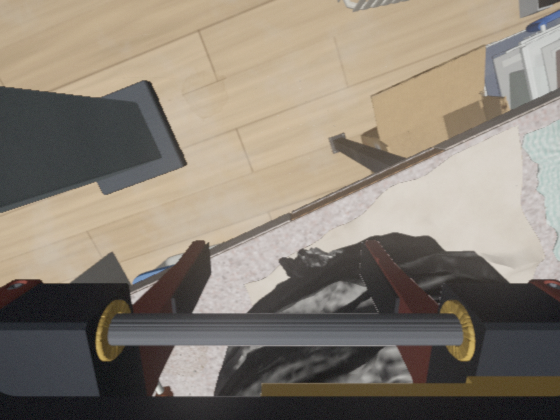

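```bash
python3 - <<'E'
from h import *
s=load('scene0.npy');t=load('side0.npy')
for n,a,b,z in [('rodA',(160,214),(215,198),12),('rodB',(181,224),(221,209),12),('rodC',(311,344),(241,311),12),('handle',(341.5,196),(321,216),149),('stamp',(180,192),(240,192),0)]:
    print(n,onplane(s,*a,z).round(),onplane(t,*b,z).round())
for d,nm in((s,'scene'),(t,'side')):
    hsv=cv2.cvtColor(d['img'],cv2.COLOR_RGB2HSV)
    m=((hsv[...,0]<13)|(hsv[...,0]>175))&(hsv[...,1]>130)&(hsv[...,2]>60)
    n,l,st,c=cv2.connectedComponentsWithStats(m.astype('uint8'))
    for i in range(1,n):
        if 15<st[i,4]<300: print(nm,c[i].round(1),st[i,4],onplane(d,*c[i],15).round())
a=cv2.resize(s['img'][160:280,270:430],None,fx=2.5*2,fy=5,interpolation=cv2.INTER_CUBIC)
cv2.imwrite('pics/crop1.png',a[:,:,::-1])
E
```

```text
rodA [430. 292.  12.] [433. 301.  12.]
rodB [445. 226.  12.] [443. 232.  12.]
rodC [ 423. -212.   12.] [ 425. -206.   12.]
handle [671. -76. 149.] [670. -71. 149.]
stamp [523. 335.   0.] [523. 331.   0.]
scene [266.6  96.1] 58 [1037.  514.   15.]
scene [225.4 104.7] 17 [896. 573.  15.]
scene [215.9 152.3] 48 [695. 387.  15.]
scene [206.8 170.2] 292 [622. 341.  15.]
scene [390.4 167.3] 34 [997. -23.  15.]
scene [343.1 198.2] 51 [796.  -6.  15.]
scene [171.4 207. ] 55 [464. 289.  15.]
scene [191.8 217.8] 62 [476. 221.  15.]
scene [148.6 219.5] 62 [398. 293.  15.]
scene [168.9 230.6] 65 [410. 226.  15.]
scene [108.7 272.8] 108 [244. 216.  15.]
scene [321.2 330. ] 103 [ 458. -208.   15.]
scene [300.4 354. ] 120 [ 393. -211.   15.]
side [443.8   6.5] 148 [2786. 2727.   15.]
side [118.7  73. ] 278 [  76. 1766.   15.]
side [343.7 138.8] 45 [999. 577.  15.]
side [ 66.2 146.3] 261 [-100.  853.   15.]
side [224.4 196.8] 22 [464. 295.  15.]
side [204.2 199.3] 27 [398. 299.  15.]
side [231.5 207.5] 26 [476. 226.  15.]
side [210.8 210.4] 29 [410. 229.  15.]
side [320.5 216.5] 42 [733.  99.  15.]
side [ 87.6 232.2] 20 [ 38. 223.  15.]
side [ 90.4 243. ] 40 [ 51. 167.  15.]
side [254.5 307.5] 64 [ 458. -206.   15.]
side [227.6 314.4] 67 [ 392. -210.   15.]
```

View pics/crop1.png

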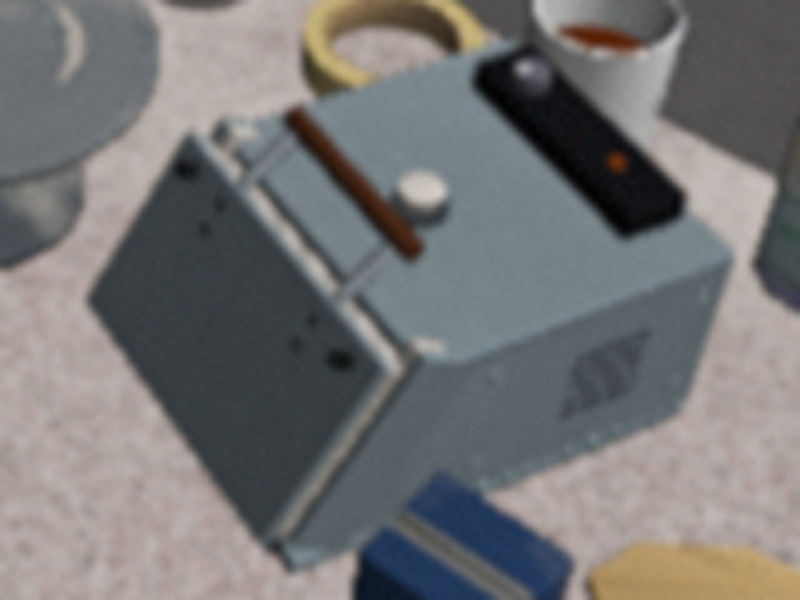

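```bash
python3 - <<'E'
from h import *
s=load('scene0.npy')
c=lambda x,y:(270+x/5-.4,160+y/5-.4)
a=onplane(s,*c(297,117),149);b=onplane(s,*c(413,247),149);print('handle',a,b,(a+b)/2,np.linalg.norm(a-b),np.degrees(np.arctan2((a-b)[1],(a-b)[0])))
f=onplane(s,*c(425,352),118);g=onplane(s,*c(728,262),118);print('roof R',f,g,np.degrees(np.arctan2((g-f)[1],(g-f)[0])))
f=onplane(s,*c(415,360),118);g=onplane(s,*c(215,130),118);print('roof front',f,g,np.degrees(np.arctan2((g-f)[1],(g-f)[0])))
print('plug top',onplane(s,*c(422,180),130))
E
```

```text
handle [686.30329324 -29.88723044 149.        ] [ 654.28810916 -117.38145491  149.        ] [670.2957012  -73.63434267 149.        ] 93.16765172060038 69.90182223900925
roof R [ 635.26451413 -142.61511196  118.        ] [ 772.28308213 -206.30224919  118.        ] -24.929316859911577
roof front [ 628.61282185 -142.32418857  118.        ] [682.874922    12.44983935 118.        ] 70.67988558349411
plug top [710.12100033 -84.52967629 130.        ]
```

```bash
cat >> h.py <<'E'
def R(jaw_deg,tilt=0,tdir=None):
    """tool rot: jaw x at jaw_deg (world), approach tilted by tilt deg toward +jaw (body leaning to -jaw), i.e. +jaw finger rises"""
    j=np.radians(jaw_deg);t=np.radians(tilt);h=np.array([np.cos(j),np.sin(j),0]);z=np.array([0,0,1.])
    x=np.cos(t)*h+np.sin(t)*z; y=np.sin(t)*h-np.cos(t)*z
    return np.column_stack([x,y,np.cross(x,y)])
def flip(M): return M@np.diag([-1,1,-1])
def tcp(p,M,t): # TCP so that point p lies t mm short of the fingertips
    return np.array(p)-M[:,1]*(80-t)
E
python3 - <<'E'
from h import *
p=env.current_tool_pos(); env.line_to([p[0],p[1],420])
M=R(-20,5)
for m in (M,flip(M)):
    q=env.inverse_kinematics(tcp([670,-74,149+130],m,6),m); print(None if q is None else np.round(q,2))
m=flip(M) if False else M
q1=env.inverse_kinematics(tcp([670,-74,279],M,6),M);q2=env.inverse_kinematics(tcp([670,-74,279],flip(M),6),flip(M))
best=[m for m,q in((M,q1),(flip(M),q2)) if q is not None]; best.sort(key=lambda m:abs(env.inverse_kinematics(tcp([670,-74,279],m,6),m)[5]))
m=best[0]; env.movep(tcp([670,-74,279],m,6),m)
d=save('wrist','w1.png'); print(env.current_t(),env.current_joint_positions(),d['eye'],proj(d,[670,-74,149]))
E
```

```text
[-0.12  0.41  1.53 -0.02  1.12  0.24]
None
3.9833 [-0.11744146  0.40927991  1.5310741  -0.0220388   1.11624874  0.23922674] [684.96132522   4.01971871 435.05085164] [272.20849853 202.41874437]
```

View pics/w1.png

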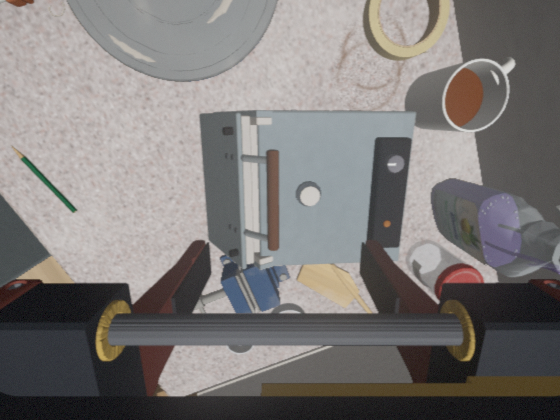

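```bash
python3 - <<'E'
from h import *
d=load('w1.npy');hsv=cv2.cvtColor(d['img'],cv2.COLOR_RGB2HSV)
m=((hsv[...,0]<13)|(hsv[...,0]>172))&(hsv[...,1]>70);m[:,:250]=0;m[:,300:]=0;m[:140]=0;m[258:]=0
v,u=np.nonzero(m);r=cv2.minAreaRect(np.column_stack([u,v]).astype('float32'));print(r,len(u))
P=np.polyfit(v,u,1);v0,v1=v.min(),v.max()
a,b=[onplane(d,np.polyval(P,k),k,149) for k in(v0,v1)];print(a,b,(a+b)/2,np.linalg.norm(a-b),np.degrees(np.arctan2(*(a-b)[1::-1])))
a,b=onplane(d,260,112,118),onplane(d,414,112,118);print('roof L',np.degrees(np.arctan2(*(b-a)[1::-1])),a,b)
E
```

```text
((273.0, 200.0), (98.0, 8.0), 90.0) 815
[688.64206173 -27.8894562  149.        ] [ 653.45236988 -120.70932027  149.        ] [671.0472158  -74.29938823 149.        ] 99.26651790996921 69.23737458681371
roof L -19.837208742473543 [689.90497397   9.20707294 118.        ] [839.90399297 -44.90596031 118.        ]
```

```bash
cat >> h.py <<'E'
H=-20.4; XK=np.array([np.cos(np.radians(H)),np.sin(np.radians(H)),0]); YK=np.array([-XK[1],XK[0],0]); Z=np.array([0,0,1.])
KC=np.array([671,-74.2,0])+45*XK
K=lambda x,y,z: KC+x*XK+y*YK+z*Z
def hand(a): a=np.radians(a); return K(-115+140*np.cos(a),0,28+140*np.sin(a))
E
python3 - <<'E'
from h import *
M=R(H,8); print(env.line_to(tcp(hand(60)+60*Z,M,7),M)); 
print(env.line_to(tcp(hand(60),M,7),M,feed=60,threshold=8))
env.gripper_close(25); print(env.current_grip_width(),env.current_contact_force().round(1))
for a in range(66,181,6):
    M=R(H,8+10*(a-60)/120); env.line_to(tcp(hand(a),M,7),M,feed=100)
    if a%12==0: print(a,env.current_grip_width(),env.current_contact_force().round(1))
save('side','s2.png');save('scene','sc2.png'); print(env.current_t())
E
```

```text
False
False
11.093686752112704 [-5.7  2.2  3.2]
72 11.250155294028794 [-0.8 -0.4 -6.1]
84 11.075891861009437 [-0.8 -4.7  2.3]
96 11.444615175938132 [-1.2 -2.   7.1]
108 11.106554831866498 [-2.7  0.   6.6]
120 11.219460719370389 [-2.7  0.7  2.7]
132 11.241477396991934 [-3.7  3.6  3.4]
144 11.280683433461807 [-4.7  3.2  2.2]
156 11.442025806985857 [-5.1  3.9  2.4]
168 11.315819993141128 [-7.4  5.8  0.3]
180 11.26358299141421 [-9.2  7.1 -2.5]
13.1333
```

View pics/s2.png

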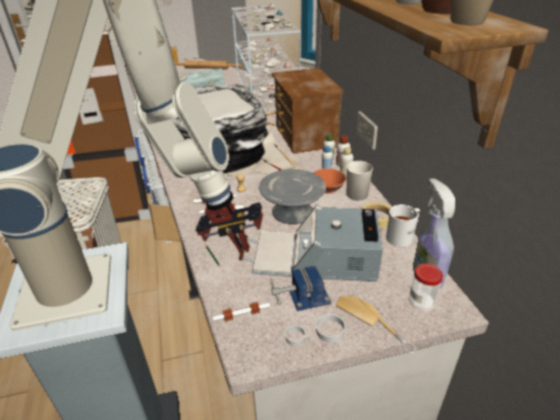

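```bash
cat >> h.py <<'E'
def RY(t=0,s=1): # jaw along s*kiln y, approach leaning t deg toward +x_k (body toward front)
    t=np.radians(t); x=s*YK; y=np.sin(t)*XK-np.cos(t)*Z
    return np.column_stack([x,y,np.cross(x,y)])
E
python3 - <<'E'
from h import *
env.open_gripper(); print(env.current_grip_width(),env.current_contact_force().round(1))
M=R(H,18); env.line_to(tcp(hand(180)+0,M,7)-M[:,1]*130,M)
p=K(-110,0,150)
for s in(1,-1):
    M=RY(15,s);q=env.inverse_kinematics(tcp(p,M,6),M);print(s,q)
    if q is not None: break
env.movep(tcp(p,M,6),M); d=save('wrist','w3.png'); print(env.current_t(),proj(d,K(-84,0,67)))
E
```

```text
88.14821124828545 [-0.3  0.2 -0.1]
1 [-0.06715223  0.42028297  1.88726417 -0.13357563  0.58675307 -1.17979525]
17.3833 [285.59970998 218.60951021]
```

View pics/w3.png

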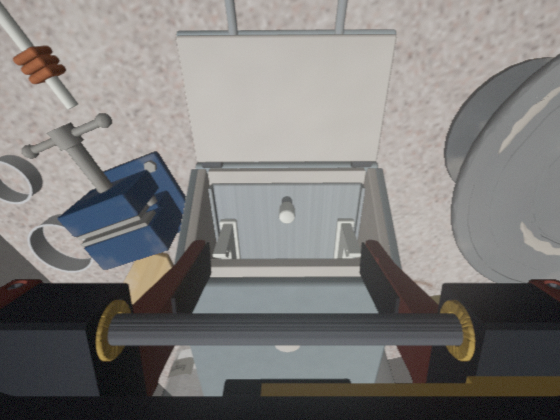

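```bash
python3 - <<'E'
from h import *
d=load('w3.npy')
k=lambda u,v,z:(lambda p:(np.round([(p-KC)@XK,(p-KC)@YK],1)))(onplane(d,u,v,z))
print('plates',k(236,221,87),k(221,222,87),k(336,221,87),k(353,221,87)); print('knobtop',k(286.5,216,67)); print('roof edge',k(207,260,118),k(366,260,118)); print('walls',k(190,170,30),k(381,170,30),'door',k(180,36,28),k(393,32,28))
a=d['img'][160:270,180:400]; cv2.imwrite('pics/crop3.png',cv2.resize(a,None,fx=3.6,fy=3.6,interpolation=cv2.INTER_CUBIC)[:,:,::-1])
E
```

```text
plates [-95.  -38.2] [-94.  -49.8] [-94.9  38.7] [-94.9  51.8]
knobtop [-86.6   0.8]
roof edge [-82.7 -55.3] [-82.7  56.5]
walls [-112.1  -86.1] [-112.    85.9] door [-216.9  -76.6] [-219.3   77.5]
```

View pics/crop3.png

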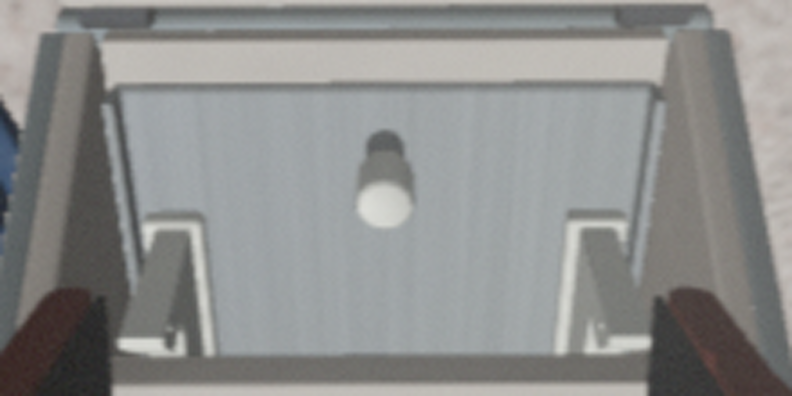

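```bash
python3 - <<'E'
from h import *
d=load('w3.npy')
k=lambda x,y,z:(lambda p:(np.round([(p-KC)@XK,(p-KC)@YK],1)))(onplane(d,180+x/3.6,160+y/3.6,z))
print('foot',k(145,215,37),k(205,215,37)); print('top front',k(120,342,87),k(190,225,87),'plate front bottom',k(160,230,40));print('tray front',k(120,85,37),k(655,85,37),'opening side walls',k(105,30,28),k(135,290,60), k(640,290,60))
E
```

```text
foot [-63. -63.] [-63.  -46.9]
top front [-61.1 -59.8] [-93.6 -40.8] plate front bottom [-60.2 -58.8]
tray front [-101.9  -64.9] [-101.8   68.6] opening side walls [-112.8  -69.1] [-55.4 -62.2] [-55.4  65.9]
```

```bash
python3 - <<'E'
from h import *
M=RY(15)
print(env.line_to(tcp(K(-85,.8,110),M,10),M),env.line_to(tcp(K(-85,.8,57),M,10),M,feed=60,threshold=8))
env.gripper_close(30); print(env.current_grip_width(),env.current_contact_force().round(1))
print(env.line_to(tcp(K(-85-168,.4,57),M,10),M,feed=80),env.current_contact_force().round(1))
print(env.line_to(tcp(K(-85-182,.4,57),M,10),M,feed=20,threshold=8),env.current_contact_force().round(1))
P=env.current_tool_pos()+M[:,1]*70; print('knob',(P-KC)@XK,(P-KC)@YK,P[2],env.current_grip_width())
env.open_gripper(); env.line_to(env.current_tool_pos()-M[:,1]*60); 
p=K(-195,0,190); env.line_to(tcp(p,M,6),M); d=save('wrist','w4.png'); print(env.current_t(),proj(d,K(-84-175,0,67)))
save('scene','sc4.png')
E
```

```text
False False
13.149320860783577 [ 1.7  4.1 -0.8]
False [ 0.8  5.3 -4. ]
True [ 0.9 -1.1  0.8]
knob -260.07025244481366 0.4009912390249801 56.91583362755246 13.418929380528306
25.4583 [286.14063855  98.95368759]
```

View pics/w4.png

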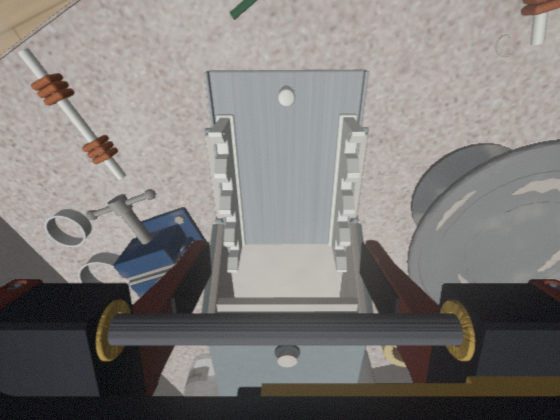

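```bash
python3 - <<'E'
from h import *
d=load('w4.npy'); S=4;u0,v0=195,60
a=cv2.resize(d['img'][v0:v0+140,u0:u0+185],None,fx=S,fy=S,interpolation=cv2.INTER_CUBIC)[:,:,::-1].copy()
for x in(-26,10,46):   # land centres
    for y in(-56,56):
        q=proj(d,K(x-175,y,87)); cv2.circle(a,tuple(int((q[i]-(u0,v0)[i]+.5)*S) for i in(0,1)),4,(0,0,255),1)
for x in(-44,-8,28):
    for y in(-51,51):
        q=proj(d,K(x-175,y,66)); cv2.circle(a,tuple(int((q[i]-(u0,v0)[i]+.5)*S) for i in(0,1)),4,(0,255,0),1)
cv2.imwrite('pics/crop4.png',a)
E
```

```text
(no output)
```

View pics/crop4.png

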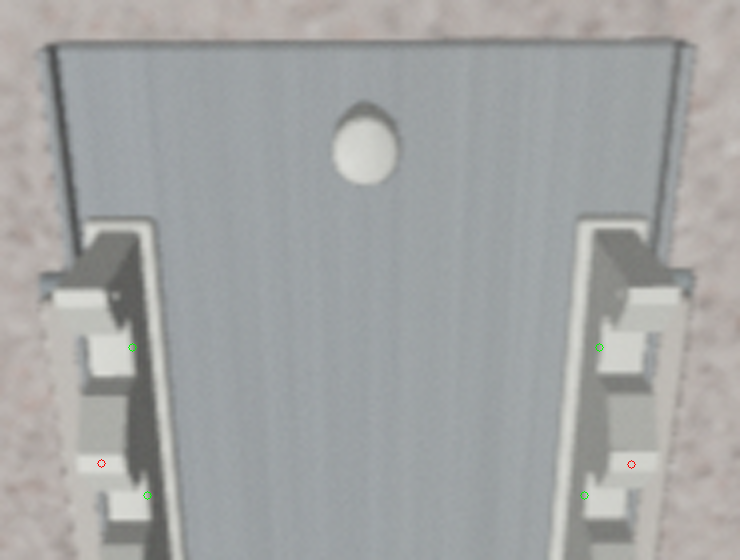

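```bash
python3 - <<'E'
from h import *
out=[]
for f in('w3','w4'):
    d=load(f+'.npy'); col=d['img'][:,270:305].mean(1).astype(int); print(f); print([(r,*col[r]) for r in range(236,316,2)])
w3,w4=load('w3.npy'),load('w4.npy')
for n,d in(('w3',w3),('w4',w4)):
    print(n,'roof edge -63,118',proj(d,K(-63,0,118)).round(1),'-71,105',proj(d,K(-71,0,105)).round(1),'-67,111',proj(d,K(-67,0,111)).round(1),'-63,110',proj(d,K(-63,0,110)).round(1),'-78,92',proj(d,K(-78,0,92)).round(1))
E
```

```text
w3
[(236, np.int64(158), np.int64(163), np.int64(165)), (238, np.int64(158), np.int64(163), np.int64(165)), (240, np.int64(158), np.int64(164), np.int64(165)), (242, np.int64(158), np.int64(164), np.int64(166)), (244, np.int64(158), np.int64(163), np.int64(165)), (246, np.int64(158), np.int64(163), np.int64(165)), (248, np.int64(158), np.int64(163), np.int64(165)), (250, np.int64(158), np.int64(163), np.int64(165)), (252, np.int64(158), np.int64(163), np.int64(165)), (254, np.int64(158), np.int64(163), np.int64(165)), (256, np.int64(158), np.int64(163), np.int64(164)), (258, np.int64(132), np.int64(135), np.int64(135)), (260, np.int64(111), np.int64(109), np.int64(106)), (262, np.int64(112), np.int64(110), np.int64(107)), (264, np.int64(112), np.int64(111), np.int64(107)), (266, np.int64(145), np.int64(142), np.int64(137)), (268, np.int64(190), np.int64(187), np.int64(182)), (270, np.int64(191), np.int64(188), np.int64(183)), (272, np.int64(191), np.int64(188), np.int64(183)), (274, np.int64(191), np.int64(188), np.int64(183)), (276, np.int64(165), np.int64(163), np.int64(158)), (278
[... 2595 characters left out ...]
 np.int64(116), np.int64(112), np.int64(108)), (300, np.int64(111), np.int64(108), np.int64(104)), (302, np.int64(112), np.int64(109), np.int64(104)), (304, np.int64(156), np.int64(152), np.int64(146)), (306, np.int64(189), np.int64(185), np.int64(180)), (308, np.int64(188), np.int64(185), np.int64(179)), (310, np.int64(185), np.int64(181), np.int64(176)), (312, np.int64(95), np.int64(96), np.int64(94)), (314, np.int64(67), np.int64(67), np.int64(66))]
w3 roof edge -63,118 [285.7 280.5] -71,105 [285.6 260.4] -67,111 [285.7 269.8] -63,110 [285.6 272.9] -78,92 [285.6 242.5]
w4 roof edge -63,118 [285.9 315.2] -71,105 [285.9 299.4] -67,111 [285.9 306.8] -63,110 [285.9 308.7] -78,92 [285.9 285.1]
```

```bash
cat >> h.py <<'E'
def look(x,y,jaw,fn):
    """hover, find the two red bead groups nearest (x,y); returns middle and rod angle deg"""
    M=R(jaw); p=env.current_tool_pos()
    if p[2]<290: env.line_to([p[0],p[1],290])
    env.movep(tcp([x,y,140],M,6),M); d=save('wrist',fn)
    hsv=cv2.cvtColor(d['img'],cv2.COLOR_RGB2HSV)
    m=(((hsv[...,0]<13)|(hsv[...,0]>172))&(hsv[...,1]>130)&(hsv[...,2]>50)).astype('uint8'); m[238:]=0
    m=cv2.morphologyEx(m,cv2.MORPH_CLOSE,np.ones((9,9),np.uint8)); n,l,st,c=cv2.connectedComponentsWithStats(m)
    P=[onplane(d,*c[i],19) for i in range(1,n) if st[i,4]>150]
    best=min(((a,b) for i,a in enumerate(P) for b in P[:i] if 58<np.linalg.norm(a-b)<74),key=lambda ab:np.linalg.norm((ab[0]+ab[1])[:2]/2-[x,y]),default=None)
    if best is None: print('P',[q.round() for q in P]); return None
    a,b=best; v=a-b; return ((a+b)/2)[:2],(np.degrees(np.arctan2(v[1],v[0]))+90)%180-90,np.linalg.norm(v)
def pick(x,y,jaw,ztip,grip=30):
    M=R(jaw); env.movep([x,y,170],M); hit=env.line_to([x,y,80+ztip],M,feed=70,threshold=8)
    env.gripper_close(grip); w=env.current_grip_width(); env.line_to([x,y,330],M); return hit,w,env.current_grip_width()
E
python3 - <<'E'
from h import *
for (x,y) in((431,294),(443,226)):
    r=look(x,y,86,f'rod_{y}.png'); print(r,env.current_t())
r=look(425,-208,-87,'rod_c.png'); print(r,env.current_t(),env.current_joint_positions().round(2))
E
```

```text
P []
None 27.175
P []
None 28.375
P []
None 30.9 [-0.48  0.34  2.02  0.    0.78  1.04]
```

```bash
cd pics; python3 -c "
import cv2,numpy as np
a=[cv2.resize(cv2.imread(f),(400,300)) for f in('rod_294.png','rod_226.png','rod_c.png')]+[np.zeros((300,400,3),np.uint8)]
cv2.imwrite('rods.png',np.vstack([np.hstack(a[:2]),np.hstack(a[2:])]))"
```

```text
(no output)
```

View pics/rods.png

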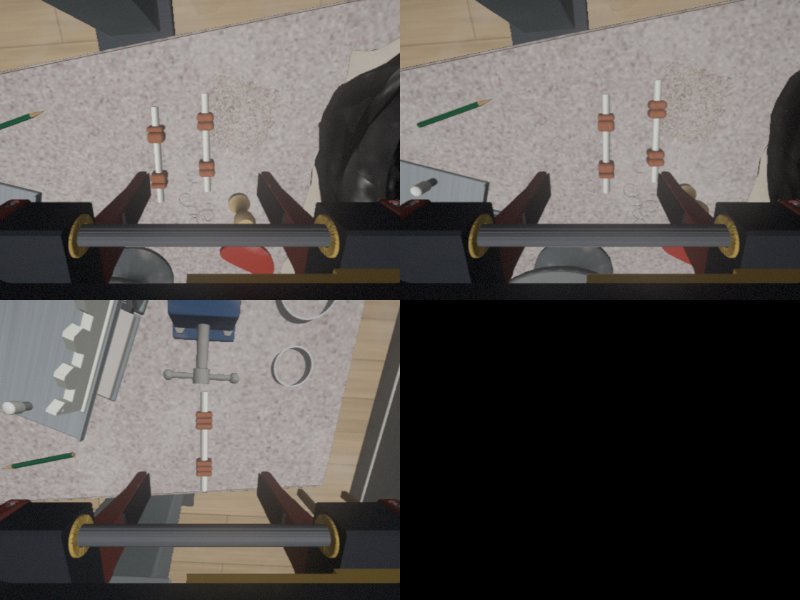

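```bash
sed -i 's/>130)&(hsv\[...,2\]>50)/>90)\&(hsv[...,2]>50)/; s/    env.movep(tcp(\[x,y,140\],M,6),M); d=save/    env.movep(tcp([x,y,140],M,6),M); d=save/' h.py
python3 - <<'E'
import re
s=open('h.py').read()
s=s.replace("    hsv=cv2.cvtColor(d['img'],cv2.COLOR_RGB2HSV)\n    m=(((","    return beads(d,x,y)\ndef beads(d,x,y):\n    hsv=cv2.cvtColor(d['img'],cv2.COLOR_RGB2HSV)\n    m=(((",1)
open('h.py','w').write(s)
E
python3 - <<'E'
from h import *
for f,x,y in(('rod_294',431,294),('rod_226',443,226),('rod_c',425,-208)): print(beads(load(f+'.npy'),x,y))
E
```

```text
(array([430.65021016, 295.18863428]), np.float64(-2.372303926067133), np.float64(61.01992515648938))
(array([442.92537648, 227.97764547]), np.float64(-3.6158732995800733), np.float64(61.03885903145469))
(array([ 429.54609659, -208.7162777 ]), np.float64(3.2190186006880026), np.float64(61.72907420367486))
```

```bash
python3 - <<'E'
from h import *
d=load('rod_c.npy'); print(d['eye'],env.current_tool_pos(),d.keys(),np.degrees(np.arccos(d['attitude'][2][2])))
hsv=cv2.cvtColor(d['img'],cv2.COLOR_RGB2HSV)
m=(((hsv[...,0]<13)|(hsv[...,0]>172))&(hsv[...,1]>90)&(hsv[...,2]>50)).astype('uint8'); m[238:]=0
n,l,st,c=cv2.connectedComponentsWithStats(m)
for i in range(1,n):
    if st[i,4]>40: print(st[i],c[i].round(1))
w=(hsv[...,1]<40)&(hsv[...,2]>170); w[:,:275]=0; w[:,298:]=0; w[:100]=0;w[275:]=0
print(np.nonzero(w.sum(1)>4)[0])
for p in([425.5+33,-207.2,11],[425.5-33,-210.8,11]): print(proj(d,p))
E
```

```text
[ 504.02982461 -204.17148282  296.32149957] [ 425.23839064 -207.55743944  213.926484  ] dict_keys(['img', 'fx', 'fy', 'cx', 'cy', 'eye', 'attitude']) 16.491757124526547
[275 157  22   8 148] [285.4 160.9]
[275 166  22  15 281] [285.3 172.6]
[276 225  20  13 234] [285.5 231.5]
[118 119 120 121 122 123 124 125 129 130 131 132 133 134 135 136 137 138
 139 140 141 142 143 144 145 146 147 148 149 150 151 152 153 154 155 156
 182 183 184 185 186 187 188 189 190 191 192 193 194 195 196 197 198 199
 200 201 202 203 204 205 206 207 208 209 210 211 212 213 214 215 216 217
 218 219 220 221 222 223 224 247 248 249 250 251 252 253 254 255 256 257
 258 259 260 261 262 263 264 265 266]
[285.48939649 169.21137899]
[285.52853655 234.49115752]
```

```bash
sed -i 's/m\[238:\]=0/m[290:]=0; m[238:,:215]=0; m[238:,350:]=0/' h.py
cat >> h.py <<'E'
def place(xn,tilt,t,dz=0,yo=0):
    M=R(H,tilt); p=K(-175+xn,yo,71); 
    env.movep(tcp(p+130*Z,M,t),M); env.line_to(tcp(p+12*Z,M,t),M,feed=120); print('above',env.current_grip_width())
    hit=env.line_to(tcp(p-4*Z,M,t),M,feed=15,threshold=4); q=env.current_tool_pos()+M[:,1]*(80-t); print('hit',hit,'axis z if t right',q[2].round(1),env.current_contact_force().round(1),env.current_grip_width())
E
python3 - <<'E'
from h import *
r=look(431,295,86,'rodA2.png'); print(r)
(x,y),a,_=r
print(pick(x,y,a+90,4.5),env.current_t())
place(28,0,7)
save('scene','sc5.png'); save('side','sd5.png'); d=save('wrist','w5.png'); print(env.current_t())
E
```

```text
(array([433.18053065, 295.28182039]), np.float64(-2.275404559999018), np.float64(66.36249026449866))
(False, 9.163344805709402, 8.881762298068342) 38.1
above 9.145595232913724
hit True axis z if t right 71.4 [ 0.7 -1.4  4.1] 8.80885234473743
41.5167
```

View pics/w5.png

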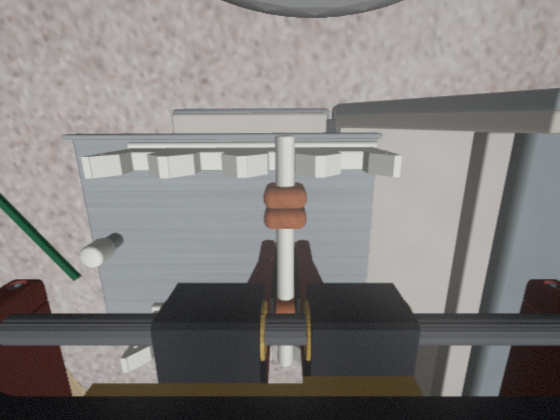

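```bash
python3 - <<'E'
from h import *
env.open_gripper(); print(env.current_contact_force().round(1)); p=env.current_tool_pos(); env.line_to(p+[0,0,40],feed=60); env.line_to(p+[0,0,190])
r=look(443,228,86,'rodB2.png'); print(r)
(x,y),a,_=r
print(pick(x,y,a+90,4.5),env.current_t())
place(-8,25,7)
save('scene','sc6.png'); save('side','sd6.png'); d=save('wrist','w6.png'); print(env.current_t())
E
```

```text
[ 0.8  0.5 -0.2]
(array([445.41761725, 227.30183377]), np.float64(-3.9900885736999356), np.float64(66.44692625379228))
(False, 9.220617638822274, 9.363870598265773) 50.6667
above 9.023461150793297
hit True axis z if t right 71.3 [-0.8 -0.2  3.6] 9.144260156902792
54.2417
```

View pics/w6.png

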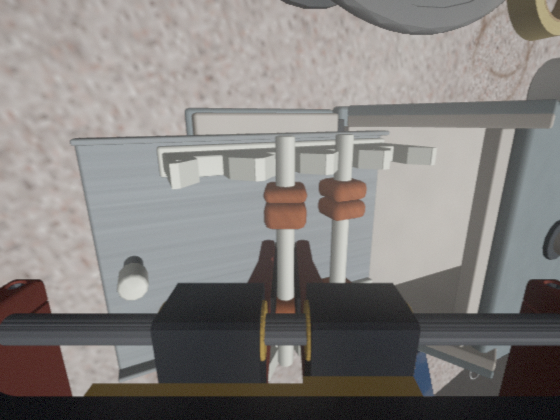

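```bash
python3 - <<'E'
from h import *
env.open_gripper(); print(env.current_contact_force().round(1)); M=R(H,25); p=env.current_tool_pos(); env.line_to(p-50*M[:,1],feed=60); env.line_to(p-50*M[:,1]+[0,0,140])
r=look(427,-208,-87,'rodC2.png'); print(r)
(x,y),a,_=r
print(pick(x,y,a-90,6.3),env.current_t())
place(-44,6,4.7)
save('scene','sc7.png'); save('side','sd7.png'); d=save('wrist','w7.png'); print(env.current_t())
E
```

```text
[-0.3  0.6  0.1]
(array([ 427.48604449, -208.72534454]), np.float64(2.7642090528186714), np.float64(65.8996276386995))
(False, 9.036156689613282, 9.15268633187467) 63.1833
above 9.13402624823535
hit True axis z if t right 70.8 [ 0.4 -0.6  4.7] 9.263186796511981
66.125
```

View pics/w7.png

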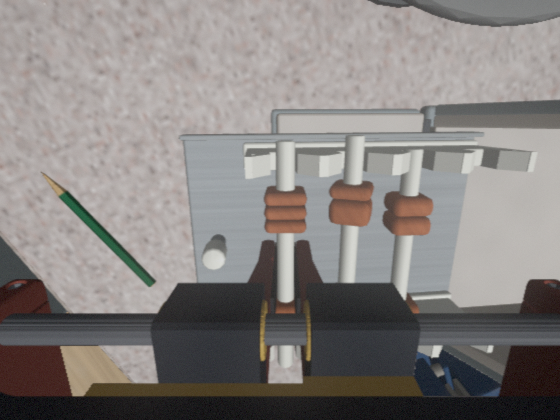

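```bash
python3 - <<'E'
from h import *
p=env.current_tool_pos(); env.line_to(p+[0,0,6.3],feed=30); print(env.current_grip_width())
env.open_gripper(); print(env.current_contact_force().round(1),env.current_grip_width()); p=env.current_tool_pos(); env.line_to(p+[0,0,40],feed=60); env.line_to(p+[0,0,190])
M=RY(15); env.movep(tcp(K(-195,0,200),M,6),M); d=save('wrist','w8.png'); print(env.current_t())
a=d['img'][60:290,150:420]; S=2.6
a=cv2.resize(a,None,fx=S,fy=S,interpolation=cv2.INTER_CUBIC)[:,:,::-1].copy()
for x in(-44,-8,28):
    for y in(-60,-15,15,60):
        q=proj(d,K(x-175,y,71)); cv2.circle(a,(int((q[0]-149.5)*S),int((q[1]-59.5)*S)),3,(0,255,0),1)
cv2.imwrite('pics/crop8.png',a)
E
```

```text
9.338092248841622
[ 0.4 -0.3 -0.5] 87.62463691011571
71.1
```

View pics/crop8.png

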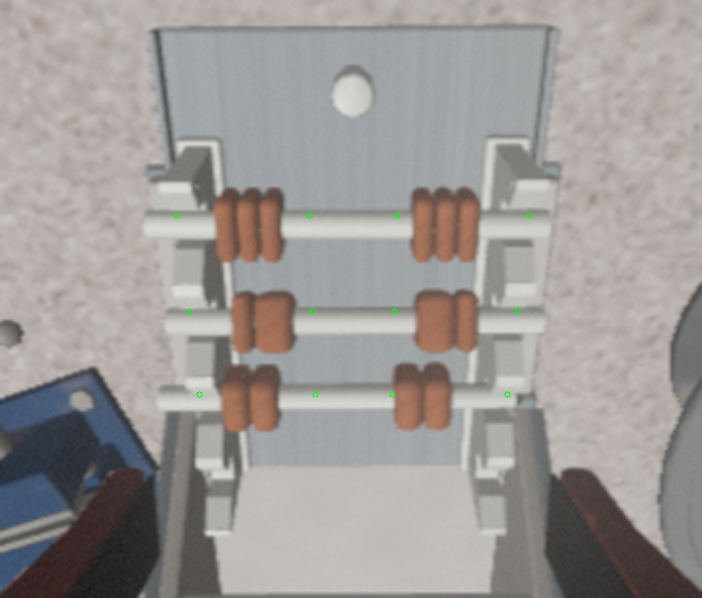

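```bash
python3 - <<'E'
from h import *
d=load('w3.npy')
n=np.array([90,0,-52.]); n=n/np.linalg.norm(n)
def slope(x,y):
    e,r=ray(d,180+x/3.6,160+y/3.6); N=n[0]*XK+n[2]*Z; q=e+r*((K(-115,0,28)-e)@N)/(r@N); return [round(v,1) for v in((q-KC)@XK,(q-KC)@YK,q[2])]
for p in((100,40),(668,40),(60,285),(45,40),(728,40)): print(p,slope(*p))
d=load('w8.npy')
q=onplane(d,150+60/2.6,60+430/2.6,50); print('vice',(q-KC)@XK,(q-KC)@YK)
q=onplane(d,150+160/2.6,60+398/2.6,71); print('rod2 left end',(q-KC)@XK,(q-KC)@YK)
cv2.imwrite('pics/crop9.png',cv2.resize(d['img'][200:300,150:420],None,fx=2.9,fy=2.9)[:,:,::-1])
E
```

```text
(100, 40) [np.float64(-112.2), np.float64(-69.4), np.float64(32.8)]
(668, 40) [np.float64(-112.2), np.float64(71.3), np.float64(32.9)]
(60, 285) [np.float64(-79.4), np.float64(-70.2), np.float64(89.5)]
(45, 40) [np.float64(-112.2), np.float64(-83.1), np.float64(32.8)]
(728, 40) [np.float64(-112.2), np.float64(86.2), np.float64(32.9)]
vice -115.32298048464583 -126.58225284106264
rod2 left end -144.94773234440004 -75.109627898358
```

```bash
cat >> h.py <<'E'
def ends(d):
    """y (kiln) of the rod ends and bead-group middle for notches 0,1,2"""
    hsv=cv2.cvtColor(d['img'],cv2.COLOR_RGB2HSV); red=(((hsv[...,0]<13)|(hsv[...,0]>172))&(hsv[...,1]>90)).astype(float)
    ys=np.arange(-100,100,.25); out=[]
    for xn in(-44,-8,28):
        xs=xn-175+np.arange(-1,4,1.)
        A=np.array([[proj(d,K(x,y,71)) for y in ys] for x in xs]).astype('float32')
        r=cv2.remap(red,A[...,0],A[...,1],cv2.INTER_LINEAR).mean(0); rr=ys[r>.5]; L=rr[rr<0];Rr=rr[rr>0]
        out.append([L.min(),L.max(),Rr.min(),Rr.max()])
    return np.array(out)
E
python3 - <<'E'
from h import *
d=load('w8.npy'); e=ends(d); print(e,e.mean(1))
g=cv2.cvtColor(d['img'],cv2.COLOR_RGB2GRAY).astype(float)
# tray sides on z=37 & plates' inner foot for reference, knob top
for x,z in((-250,37),(-240,37)):
    ys=np.arange(-85,85,1.); A=np.array([[proj(d,K(x,y,z)) for y in ys]]).astype('float32'); print(x,cv2.remap(g,A[...,0],A[...,1],1)[0].astype(int)[[*range(8,24),*range(146,162)]])
k=(g>195)&(d['img'].min(2)>180); n,l,st,c=cv2.connectedComponentsWithStats(k[80:120,265:305].astype('uint8')); print([( (onplane(d,265+c[i][0],80+c[i][1],67)-KC)@YK, st[i,4]) for i in range(1,n)])
E
```

```text
[[-46.75 -26.    21.5   42.25]
 [-43.5  -23.75  23.75  44.5 ]
 [-51.   -30.5   16.75  37.25]] [-2.25   0.25  -6.875]
-250 [178 183 184 182 182 183 177 166 145 112 100 134 159 166 166 163 163 163
 165 165 160 143 129 142 157 156 159 173 176 177 179 181]
-240 [171 167 169 175 179 179 172 164 149 115 104 133 158 165 165 163 163 163
 163 163 162 142 129 146 160 159 166 181 187 186 183 183]
[(np.float64(-0.8242232085759095), np.int32(146))]
```

View pics/crop9.png

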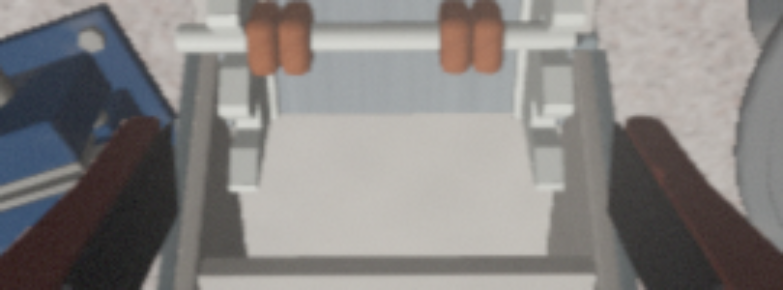

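```bash
cat >> h.py <<'E'
def push(xn,yface):
    """push a rod's -y end with closed fingertips until their face is at kiln y=yface"""
    M=RY(0); x=-175+xn+1; g=lambda y,z: tcp(K(x,y-13.5,z),M,4)
    env.movep(g(-90,200),M); env.line_to(g(-90,71),feed=120); env.line_to(g(yface,71),feed=25); f=env.current_contact_force().round(1); env.line_to(g(-90,71),feed=60); env.line_to(g(-90,200)); print('push',f)
def hover(fn):
    M=RY(15); env.movep(tcp(K(-195,0,200),M,6),M); return save('wrist',fn)
E
python3 - <<'E'
from h import *
env.gripper_close(20); print(env.current_grip_width())
push(28,-71); e=ends(hover('w9.png')); print(e.mean(1),env.current_t())
E
```

```text
0.7486741612857658
push [ 0.6 -0.2 -0.9]
[-2.375   0.0625 -7.    ] 77.1667
```

```bash
python3 - <<'E'
from h import *
for i,yf in enumerate((-67,-64,-61)):
    push(28,yf); e=ends(hover(f'w10{i}.png')); print(yf,e.mean(1),env.current_t())
    if e.mean(1)[2]>-3.5: break
E
```

```text
push [-0.5  0.1 -0.1]
-67 [-2.5     0.0625 -3.    ] 82.1167
```

```bash
python3 - <<'E'
from h import *
push(28,-64); push(-44,-64); d=hover('w11.png'); e=ends(d); print(e,e.mean(1),env.current_t())
g=cv2.cvtColor(d['img'],cv2.COLOR_RGB2GRAY).astype(float)
ys=np.arange(-90,90,.25)
for x in(-250,-240):
    A=np.array([[proj(d,K(x,y,37)) for y in ys]]).astype('float32'); v=cv2.remap(g,A[...,0],A[...,1],1)[0]
    L=(ys<-60)&(ys>-74); Rr=(ys>60)&(ys<74); print('tray',ys[L][v[L].argmin()],ys[Rr][v[Rr].argmin()])
# rod centre offset along x (seat check): brightness centroid of the bare rod middle
for xn in(-44,-8,28):
    xs=np.arange(-12,12,.25); A=np.array([[proj(d,K(xn-175+x,y,71)) for x in xs] for y in(-15,-5,5,15)]).astype('float32')
    v=cv2.remap(g,A[...,0],A[...,1],1); print(xn,[ (xs[r>r.max()-25].min(),xs[r>r.max()-25].max()) for r in v])
E
```

```text
push [ 0.2  0.1 -0.1]
push [-0.3 -0.3 -0.6]
[[-44.25 -23.75  23.5   44.75]
 [-44.25 -23.75  23.5   44.  ]
 [-44.   -24.    24.    44.  ]] [ 0.0625 -0.125   0.    ] 91.6083
tray -67.25 66.75
tray -67.5 67.0
-44 [(np.float64(2.0), np.float64(7.75)), (np.float64(2.25), np.float64(7.75)), (np.float64(2.25), np.float64(8.0)), (np.float64(2.25), np.float64(8.0))]
-8 [(np.float64(3.25), np.float64(9.25)), (np.float64(3.5), np.float64(9.25)), (np.float64(3.25), np.float64(9.25)), (np.float64(3.25), np.float64(9.25))]
28 [(np.float64(1.0), np.float64(6.75)), (np.float64(1.0), np.float64(6.75)), (np.float64(1.0), np.float64(6.75)), (np.float64(1.0), np.float64(6.75))]
```

```bash
python3 - <<'E'
from h import *
M=RY(15); env.open_gripper(); xk=-260
env.line_to(tcp(K(xk,.4,120),M,10),M); print(env.line_to(tcp(K(xk,.4,57),M,10),M,feed=60,threshold=8))
env.gripper_close(30); print(env.current_grip_width())
h=env.line_to(tcp(K(-92,.6,57),M,10),M,feed=50,threshold=9); P=env.current_tool_pos()+M[:,1]*70; print(h,(P-KC)@XK,env.current_contact_force().round(1))
if not h:
    h=env.line_to(tcp(K(-78,.6,57),M,10),M,feed=15,threshold=9); P=env.current_tool_pos()+M[:,1]*70; print(h,(P-KC)@XK,env.current_contact_force().round(1),env.current_grip_width())
print(env.current_t())
E
```

```text
False
13.386387971829608
False -91.41387825544369 [ 1.   6.3 -0.4]
True -87.7611087624692 [-1.2  1.7  5.4] 13.322282862257978
100.15
```

```bash
python3 - <<'E'
from h import *
M=RY(15)
for i in range(3):
    h=env.line_to(tcp(K(-78,.6,57),M,10),M,feed=15,threshold=14); P=env.current_tool_pos()+M[:,1]*70; print(h,(P-KC)@XK,(P-KC)@YK,P[2],env.current_contact_force().round(1),env.current_grip_width())
E
```

```text
True -87.57172857534238 1.2484716693161764 57.04613438407037 [-2.   0.9  5.1] 13.3420559860133
True -87.42689911605567 1.2683629512430623 57.08142846243419 [-1.5  1.1  5.3] 13.279693325627676
True -87.31413818508595 1.316113532603088 57.13089451601712 [-1.5  1.3  6.2] 13.160294450184521
```

```bash
python3 - <<'E'
from h import *
M=RY(15); env.open_gripper(); env.line_to(tcp(K(-88,.8,110),M,10)); env.line_to(tcp(K(-110,0,150),M,6)); d=save('wrist','w12.png')
for f in('w3','w12'):
    i=load(f+'.npy')['img'].astype(int); k=(i.min(2)>195)[200:230,270:305].astype('uint8'); n,l,st,c=cv2.connectedComponentsWithStats(k); print(f,[(c[j]+[270,200],st[j,4]) for j in range(1,n) if st[j,4]>20])
    dd=load(f+'.npy'); g=cv2.cvtColor(dd['img'],cv2.COLOR_RGB2GRAY); print('col at u=255', g[175:260:3,255].tolist()); print('u=190..235 @v=250',g[235,190:240:2].tolist())
d0=load('w3.npy'); print(proj(d0,K(-84,0,67)),proj(d0,K(-86.5,0,67)),d0['eye'],d['eye'])
E
```

```text
w3 [(array([285.31683168, 217.26732673]), np.int32(101))]
col at u=255 [185, 185, 186, 127, 166, 165, 166, 164, 166, 164, 165, 163, 163, 161, 162, 161, 161, 161, 159, 159, 160, 160, 159, 159, 159, 160, 159, 158, 113]
u=190..235 @v=250 [128, 126, 120, 92, 76, 77, 77, 78, 77, 79, 81, 78, 84, 147, 111, 116, 120, 121, 120, 118, 98, 92, 178, 193, 139]
w12 [(array([285.3627451 , 218.38235294]), np.int32(102))]
col at u=255 [187, 185, 186, 135, 160, 166, 167, 166, 164, 164, 164, 166, 163, 162, 162, 163, 161, 161, 162, 161, 159, 159, 158, 160, 110, 74, 79, 88, 110]
u=190..235 @v=250 [128, 124, 120, 96, 76, 80, 75, 79, 77, 77, 78, 79, 85, 157, 104, 112, 120, 120, 118, 120, 101, 93, 184, 190, 141]
[285.59970998 218.60951021] [285.60041589 216.12240666] [502.56084862 -11.81241059 280.76500023] [503.21688634 -12.0071464  281.31838899]
```

```bash
python3 - <<'E'
from h import *
for f,uv in(('w3',(285.3,217.3)),('w12',(285.4,218.4))): print('knob home x',f,(onplane(load(f+'.npy'),*uv,67)-KC)@XK)
M=R(H,18); p=env.current_tool_pos(); env.line_to([p[0],p[1],300]); 
env.movep(tcp(hand(180),M,7)-M[:,1]*130,M); print(env.line_to(tcp(hand(180),M,7),M,feed=70,threshold=8))
env.gripper_close(25); print(env.current_grip_width(),env.current_contact_force().round(1))
for a in range(174,59,-6):
    M=R(H,8+10*(a-60)/120); env.line_to(tcp(hand(a),M,7),M,feed=90)
    if a%12==0: print(a,round(env.current_grip_width(),2),env.current_contact_force().round(1))
print(env.current_t())
E
```

```text
knob home x w3 -85.31956670908184
knob home x w12 -85.40544630455462
False
11.003050859121215 [-4.   5.2  0.1]
168 11.45 [-4.6  8.7 -1.5]
156 11.23 [-8.2 14.   2. ]
144 11.58 [-13.8  13.5   8.6]
132 11.38 [-17.7   5.9  17.2]
120 11.37 [-11.9  -0.1  14.6]
108 11.07 [-5.1 -2.1  8.1]
96 11.29 [-3.8 -4.   6.4]
84 11.4 [-3.1 -3.9  1.7]
72 11.3 [-2.9 -2.1 -3.2]
60 11.43 [-8.9  0.9  0.9]
115.275
```

```bash
python3 - <<'E'
from h import *
env.open_gripper(); M=R(H,8); p=env.current_tool_pos(); env.line_to(p-60*M[:,1],feed=80); env.line_to(p-60*M[:,1]+[0,0,100])
m=R(-20,5); env.movep(tcp([670,-74,279],m,6),m); env.pause(1); d=save('wrist','w13.png')
hsv=cv2.cvtColor(d['img'],cv2.COLOR_RGB2HSV);k=((hsv[...,0]<13)|(hsv[...,0]>172))&(hsv[...,1]>70);k[:,:250]=0;k[:,300:]=0;k[:140]=0;k[258:]=0
v,u=np.nonzero(k);print('handle',u.mean(),v.mean(),len(u),onplane(d,u.mean(),v.mean(),149))
p=env.current_tool_pos(); env.movep([350,400,420],R(50)); env.pause(.5)
for c in('scene','side'):
    a=load(c+'0.npy')['img'];b=save(c,c+'_end.png')['img']
    diff=cv2.GaussianBlur(cv2.absdiff(a,b).max(2),(5,5),0)>40; n,l,st,cc=cv2.connectedComponentsWithStats(diff.astype('uint8')); print(c,[(st[i].tolist()) for i in range(1,n) if st[i,4]>15])
print(env.current_t())
E
```

```text
handle 273.1855921855922 200.26129426129427 819 [671.53108354 -73.17334712 149.        ]
scene [[5, 0, 73, 106, 4696], [136, 202, 41, 26, 289], [157, 212, 41, 27, 288], [0, 267, 47, 127, 2956], [40, 290, 15, 48, 275], [0, 297, 4, 23, 59], [289, 319, 44, 50, 493], [40, 364, 5, 11, 26], [0, 374, 5, 9, 32], [0, 392, 17, 9, 94]]
side [[53, 0, 20, 10, 102], [73, 0, 61, 34, 1249], [65, 10, 7, 7, 22], [70, 18, 7, 5, 18], [102, 19, 90, 99, 3836], [40, 160, 11, 8, 52], [52, 161, 6, 4, 22], [49, 163, 28, 50, 391], [5, 170, 52, 56, 1370], [221, 193, 8, 9, 59], [201, 196, 18, 8, 75], [194, 199, 6, 3, 16], [228, 203, 8, 10, 60], [207, 206, 8, 9, 60], [216, 208, 10, 3, 18], [213, 302, 56, 20, 355]]
122.1917
```

```bash
python3 -c "
from h import *
env.sign_off()"
```

```text
the job is handed in; nothing more can be done
```

The kiln is ready for firing and handed in at about 122 s. I lowered the door, drew the hearth out to its stop and laid the three rods found on the bench in notch pairs 0, 1 and 2. The hearth then went home and the door was closed.

**Checks that passed**
- **Rods:** each was lowered until it touched the notch bottoms, at an axis height of 70.8 to 71.4 mm. After I pushed two rods sideways, all three sat within 0.2 mm of centre.
- **Hearth:** the knob is at x = −85.4 mm, against −85.3 mm at the start.
- **Door:** the handle is within about 1 mm of where it was when shut at the start.
- **Bystanders:** comparing the start and end pictures, only the rods and the arm have moved.

**What did not go as planned**
- **Short drop:** the rod in pair 0 touched bottom, then had to be raised 6.3 mm before I let go, so that the opening fingers cleared its neighbour and the knob. It dropped back into its notches.
- **Off-centre rods:** two rods first lay about 2 and 7 mm off-centre along their length. I pushed their ends with closed fingertips to centre them.
- **Hearth reading:** while pushing home, the arm stopped about 2.5 mm short of the expected position. The wrist picture showed the knob back at its home position, so I relied on that.
- **Inside view:** the rods were not looked at again after the hearth slid home. It met no unusual resistance on the way in.

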